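# Press a mounting bracket into the corner of a marking-out jig

### The job

Pull the drawer of the white parts cabinet out to its stop and leave it open, take the aluminium bracket out of it, stand it flat on the plywood base of the marking-out jig just in front of the blue fence, rib along the fence and one end up against the orange stop, and let go of it. Then, with the fingers on the side of the rib away from the fence and not gripping it, press it with one firm diagonal push down onto the base and against the fence together, so that its foot sits flush along the fence with its end still at the stop, and finish while holding that push. Leave the other things on the desk where they are.

Things in the scene. Friction and masses are not known exactly. Their poses are not given: they have to be found in the camera images.
- drawer (a joint): How far the drawer is out, m: 0 shut, 0.18 at its stop; slides along the handle's own -x (to the robot) with 2 to 4 N, stays where left. White cabinet 250 deep x 200 wide x 125 high, fixed. Grey drawer front, face 35 mm behind (+x of) the handle, 12 thick, top level with the cabinet's. Behind it an open tray 182 wide, 225 long, floor 14 mm and walls 55 mm above the desk.
- drawer_handle (a point): Centre of the drawer's steel bar handle, 97 mm above the desk. The bar runs along its own y, 100 long, 10 thick (x), 14 high, with a clear 30 mm gap between it and the drawer front; the two legs, 10 wide, are 45 mm either side of the middle. Its axes are the drawer's: -x points straight out of the cabinet, z up.
- bracket: Loose aluminium mounting bracket, an upside-down T (0.2 to 0.35 kg): flat foot 80 (x) x 90 (y) x 10 thick, and on its middle an upright rib 8 thick (x from -4 to 4), 90 long, whose top is 55 above the underside. Origin: centre of the underside of the foot. It starts standing in the drawer, rib across the drawer, turned up to 0.3 rad. Both sides and ends are alike.
- jig: Marking-out jig fixed to the desk: plywood base 150 (x) x 240 (y) x 12 thick. Origin: centre of the underside; its top is 12 mm above the desk. Along its +x edge stands a blue fence, see fence.
- base: The jig's plywood base as a solid of its own; same origin and axes as jig.
- fence: Blue fence fixed on the jig, 240 long (y), 20 thick, 40 mm above the base. Its origin and axes are those of the jig; the face towards -x, where the bracket goes, is at x = +55 mm.
- jig_corner (a point): Point on the top of the jig's base where the fence face meets the orange stop's face; axes parallel to the jig's: the fence lies to +x, the stop to +y, base below. Free space to -x and -y. The bracket belongs with its foot against fence and stop: origin then 40 mm from the fence face and 45 mm from the stop face. Pressed down hard before it has reached the fence, it sticks by friction. The stop is clamped somewhere along the fence, and moves only under more than about 80 N.
- stop: Orange stop block clamped to the fence: 60 mm (x, out from the fence) x 26 (y), 18 above the base, with a clip and steel screw over the fence that stand to 43 mm above the desk. Its face towards -y is the one the bracket's end touches. Its origin is not on the block: use jig_corner.
- mug: Bystander: blue mug, 80 across, 95 high; origin under its centre.
- screwdriver: Bystander: red screwdriver, 170 long, lying in front of the jig.
- key: Bystander: twin-paddle key on a black base 85 x 70, 38 high.
- spool: Bystander: grey spool, 56 across, 36 high.
- meter: Bystander: black hand multimeter lying flat, 140 x 75 x 35.
- battery: Bystander: blue battery block, 70 x 55 x 50.
- tin: Bystander: small brass tin with a white lid, 52 across, 40 high, on the desk between jig and cabinet, towards the robot.

How it is judged:
On the way, in this order (a step that is already met when the one before it is completed fails the run):
1. the drawer is pulled out to its stop (value of joint drawer above 0.172 m), for 0.2 s.
2. the bracket stands on the jig's base, in front of the fence and near the stop, let go of (z of bracket in the frame of jig_corner between -0.004 and 0.004 m and angle between bracket's own z axis and vertical below 0.06 rad and x of bracket in the frame of jig_corner between -0.09 and -0.03 m and y of bracket in the frame of jig_corner between -0.085 and -0.035 m and angle between the x axis of bracket and the x axis of jig, either way round below 0.3 rad and contact force between bracket and the fingers below 0.2 N and linear speed of bracket below 0.02 m/s), for 0.2 s.
At the end, for the whole second after the job is handed in: Bracket flat on the base (4 mm, 0.06 rad), square to the fence (0.04 rad), within 3 mm of the fence and 4.5 mm of the stop, at rest, the fingers in front of the rib pressing it with over 4 N, so that it bears on the fence with over 3 N and on the base with over 8 N; drawer still open (over 0.12 m) (z of bracket in the frame of jig_corner between -0.004 and 0.004 m and angle between bracket's own z axis and vertical below 0.06 rad and x of bracket in the frame of jig_corner between -0.043 and -0.037 m and y of bracket in the frame of jig_corner between -0.0495 and -0.042 m and angle between the x axis of bracket and the x axis of jig, either way round below 0.04 rad and contact force between bracket and fence above 3 N and contact force between bracket and base above 8 N and contact force between bracket and the fingers above 4 N and x of the grasp point in the frame of jig_corner below -0.046 m and linear speed of bracket below 0.01 m/s and value of joint drawer above 0.12 m); the arm keeps its last pose, push and grip.
It fails at once if a bystander is moved more than 30 mm (distance of any of mug, screwdriver, key, spool, meter, battery, tin from where it was at the start of the episode above 0.03 m).
It also fails if it takes over 54 s, if anything falls off the work surface, if the arm or the gripper's body presses on something with over 40 N, if the wrist force passes 120 N, or if a joint passes its speed limit or range.

### The arm

A 6-joint arm with a two-finger parallel gripper is mounted at the origin on the work surface. World frame = base frame: x ahead of the robot, y to its left, z up, the work surface at z = 0. Lengths are in m, angles in rad, forces in N, time in s.
With the tool pointing down it reaches from about 0.3 to 0.825 m from the base axis. Payload 5.4 kg.
Tool frame: the origin (TCP) lies between the finger pads; the fingertips stand 17 mm ahead of it and the grasp point (between the pads) lies 2 mm behind it; x points along the fingers, z is the direction in which the jaws open and shut, and the axes are right-handed (so a half turn about x gives the same grasp; the last joint's range is limited). The gripper opens to 92 mm and grips with 3 to 60 N. Pads are 20 mm wide; open, the fingers measure 128 mm over their backs; the gripper's body (75 mm by 189 mm) begins 69 mm behind the grasp point.
Start: joints at [0.995, 0.158, 1.597, -0, 1.386, -0.21], TCP at [0.206, 0.537, 0.232] pointing down, gripper open.
Joint ranges: [-2.91, 2.91], [-0.94, 2.29], [0.18, 2.7], [-1.29, 4.43], [0.17, 2.64], [-3, 3]. Speed limits (rad/s): [2.57, 2.57, 3.14, 3.14, 3.14, 3.14].

### API

Orientations are given as a unit quaternion [w, x, y, z].
In Python, from workcell import robot gives the robot as it stands.
- The arm moves only by the shell command python3 -m pendant 'ROWS' [FORCE]. ROWS is JSON, a list that holds one entry, the list of rows, each a list of 5 numbers: the shift along the tool's x, y, z in units of 25 mm (1.0 is 25 mm), then the turn about the tool's x in units of 8 degrees (1.0 is 8 degrees), then the closure, from 0 (fully open) to 1 (shut). In form: [[[tx, ty, tz, yaw, grip], ...]]. A call has exactly 8 rows; each row is the pose to reach, as a shift and turn from the pose measured when the call began, along the tool's axes at that moment; what a row does not reach only later rows make up. A row lasts 1/8 s, in which the tool goes at most 62.5 mm and 10.7 degrees, less where a joint would pass 70% of its speed; a pose out of reach is approached as far as the arm can. A call with a gripper value outside its range is refused whole. The fingers move at their own pace and stop on an object; FORCE is the grip in N (left out, the last holds). Time passes only in rows, so rows that repeat a pose let the fingers close, or fill a call up. It gives the time, the measured TCP pose, the force and the opening at its end, in the units of the state.
- robot.read_state(): the state, without advancing time (a new reading comes with each control period).
- robot.get_image(name): name is "scene" or "side" or "wrist"; returns a dict with "pixels" (400x640x3 uint8, blue, green, red), "fx", "fy", "cx", "cy" (pixels), "view" (4x4, takes a point from world to camera coordinates). Camera axes: x right, y up, looking along -z (the intrinsics and any distortion apply to the point x, -y, -z); pixel columns grow to the right and rows downward; lengths in m; the calibration is good to about 2 mm. The wrist camera is an equidistant fisheye: a pixel r from the principal point sees the ray r / f radians off the axis. A picture is of the moment at which its call begins. There is no depth.
- robot.job_done(): hands the job in, once; it reports no verdict.
The state is a dict: "time": time; "joint_pos": joint angles; "dq": joint speeds; "tau": joint torques, N m; "position": TCP position; "eef_rot": TCP orientation; "force": force on the tool from outside, world axes, zero at the start; "moment": the same for the moment, N m; "opening": finger opening in m.
Only numpy, scipy, OpenCV 4.12 (cv2) and the standard library are available. Lean on these libraries where they do the work, as an engineer would, in place of code of your own. Each camera call takes 0.05 s, during which the arm holds its last target.

## Working session

There is one attempt and no reset: what is moved stays moved. The work goes in short steps, Python scripts to look and compute and a shell command to move; the robot and the scene stay as the last step left them, time stands still between calls to the robot, and variables do not carry over. Pictures are saved under pics/ and viewed, and the job is handed in when it is done.

```bash
ls; mkdir -p pics; cat > h.py <<'E'
import numpy as np, cv2
from workcell import robot
def shot(name,fn):
    im=robot.get_image(name); cv2.imwrite('pics/'+fn,np.asarray(im['pixels'])); np.savez('pics/'+fn+'.npz',**{k:np.asarray(v) for k,v in im.items()}); return im
def load(fn): return dict(np.load('pics/'+fn+'.npz'))
E
python3 - <<'E'
from h import *
for n in ['scene','side','wrist']:
    im=shot(n,n+'0.png'); print(n,im['fx'],im['fy'],im['cx'],im['cy'],np.round(im['view'],3).tolist(),[k for k in im])
print(robot.read_state())
E
```

```text
pics
scene 440.10584919881245 440.10584919881245 311.42978616645627 205.47826192913823 [[0.863, 0.505, 0.002, -0.532], [-0.276, 0.467, 0.84, 0.071], [0.423, -0.726, 0.542, -1.631], [0.0, 0.0, 0.0, 1.0]] ['pixels', 'fx', 'fy', 'cx', 'cy', 'view']
side 481.9791347773554 481.9791347773554 320.59068606632525 200.79696894802302 [[0.683, -0.73, 0.025, -0.408], [0.411, 0.413, 0.813, -0.325], [-0.604, -0.544, 0.582, -1.181], [0.0, 0.0, 0.0, 1.0]] ['pixels', 'fx', 'fy', 'cx', 'cy', 'view']
wrist 309.70691628693146 309.70691628693146 323.70324760640796 195.40737485209607 [[0.357, 0.934, -0.0, -0.575], [-0.893, 0.341, -0.293, 0.033], [-0.273, 0.105, 0.956, -0.392], [0.0, 0.0, 0.0, 1.0]] ['pixels', 'fx', 'fy', 'cx', 'cy', 'view']
{'time': 0.15, 'joint_pos': array([ 9.94905760e-01,  1.58918648e-01,  1.59794384e+00,  8.85398361e-06,
        1.38618989e+00, -2.10103711e-01]), 'dq': array([ 0.00142094, -0.00273652, -0.00352977,  0.00020067, -0.00091422,
        0.00085926]), 'tau': array([ 3.23906534e-05, -3.85914302e+01, -3.22433817e+01,  7.00915558e-02,
        3.50502203e-02, -8.54364293e-05]), 'position': array([0.20543147, 0.53655765, 0.23083657]), 'eef_rot': array([ 0.58212066, -0.40091696,  0.58307675,  0.40052794]), 'force': array([-0.35888511,  0.37045852, -0.36257553]), 'moment': array([-0.0108746 , -0.02587095, -0.01224024]), 'opening': 0.09188007018797223}
```

View pics/scene0.png

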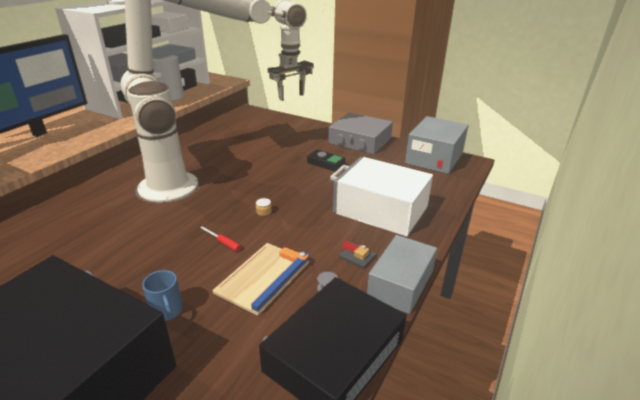

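View pics/side0.png

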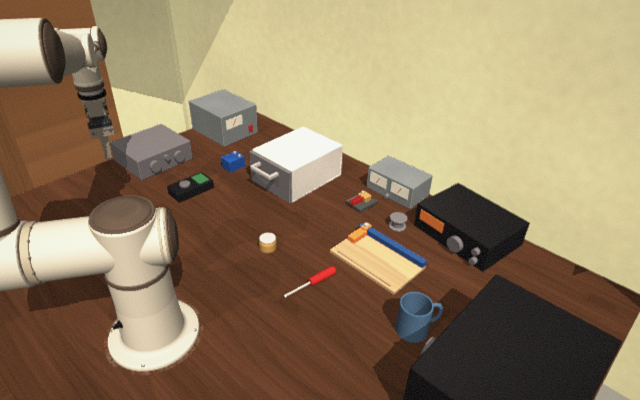

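View pics/wrist0.png

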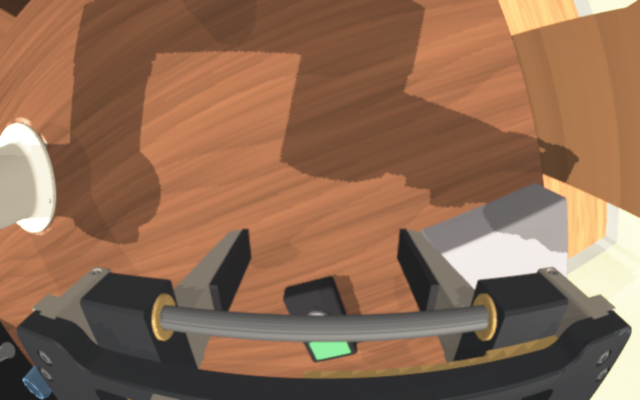

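```bash
python3 - <<'E'
from h import *
a=cv2.imread('pics/side0.png');b=cv2.imread('pics/scene0.png')
def z(im,x,y,w,h,s): return cv2.resize(im[y:y+h,x:x+w],None,fx=s,fy=s,interpolation=cv2.INTER_CUBIC)
cv2.imwrite('pics/z1.png',z(a,220,110,200,150,4))
cv2.imwrite('pics/z2.png',z(a,260,190,200,150,4))
cv2.imwrite('pics/z3.png',z(b,200,150,240,170,3.3))
E
```

```text
(no output)
```

View pics/z1.png

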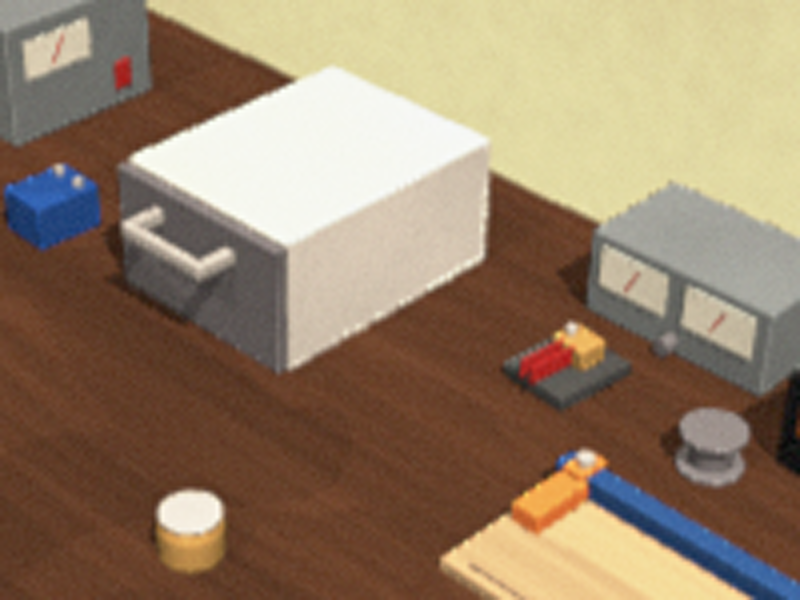

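View pics/z2.png

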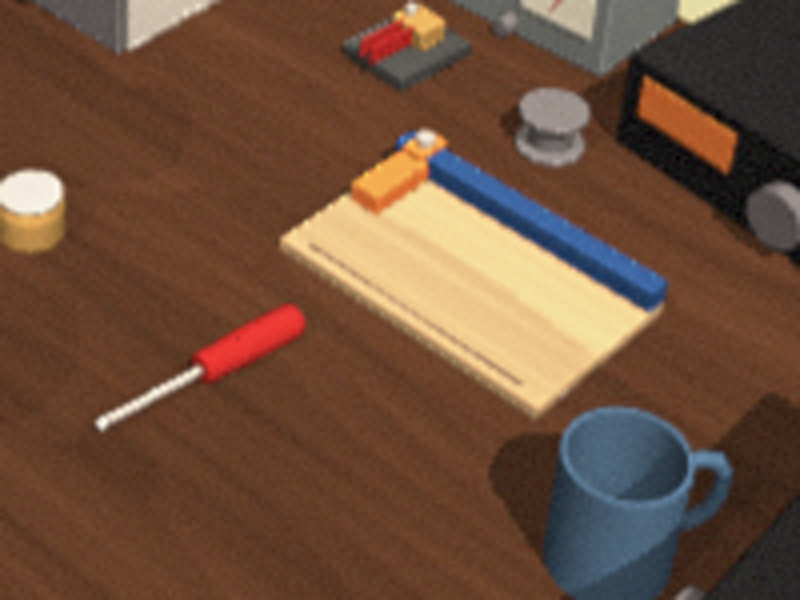

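View pics/z3.png

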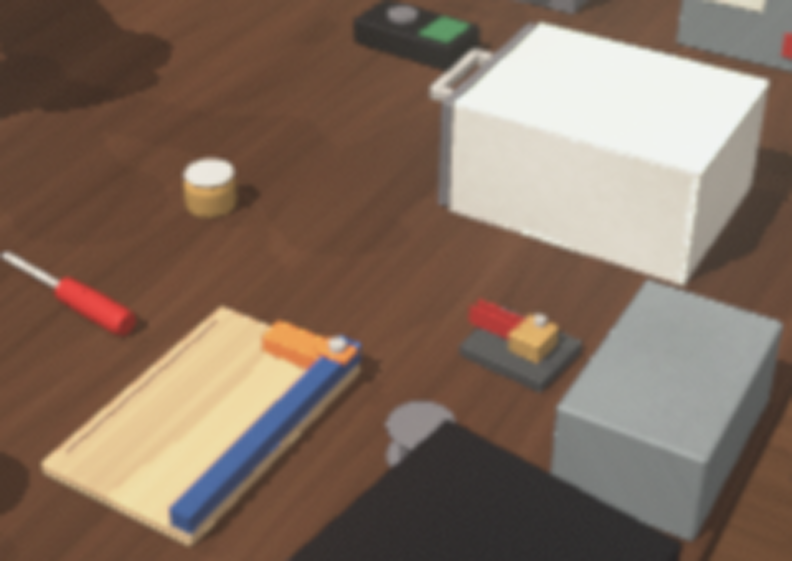

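```bash
cat >> h.py <<'E'
from scipy.optimize import least_squares
def proj(im,P,fish=False):
    P=np.atleast_2d(P); c=(im['view']@np.c_[P,np.ones(len(P))].T).T
    x,y,z=c[:,0],-c[:,1],-c[:,2]
    if fish:
        r=np.hypot(x,y)+1e-12; t=np.arctan2(r,z); x,y,z=x/r*t,y/r*t,1
    return np.c_[im['fx']*x/z+im['cx'],im['fy']*y/z+im['cy']]
def ray(im,u,v,fish=False):
    a=(u-im['cx'])/im['fx'];b=(v-im['cy'])/im['fy']
    if fish:
        t=np.hypot(a,b); d=np.array([np.sin(t)*a/t,-np.sin(t)*b/t,-np.cos(t)])
    else: d=np.array([a,-b,-1.])
    R=im['view'][:3,:3];o=-R.T@im['view'][:3,3]; return o,R.T@d
def onz(im,u,v,z,fish=False):
    o,d=ray(im,u,v,fish); return o+d*(z-o[2])/d[2]
def loc(p,L):
    L=np.atleast_2d(L);c,s=np.cos(p[2]),np.sin(p[2])
    return np.c_[p[0]+c*L[:,0]-s*L[:,1],p[1]+s*L[:,0]+c*L[:,1],L[:,2]]
def fit(obs,p0):
    """obs: list (im,u,v,local xyz,fish)"""
    f=lambda p:np.concatenate([(proj(i,loc(p,L),fi)[0]-[u,v]) for i,u,v,L,fi in obs])
    r=least_squares(f,p0,loss='soft_l1'); return r.x,f(r.x).reshape(-1,2)
E
python3 - <<'E'
from h import *
S=load('side0.png');C=load('scene0.png')
def s1(u,v): return (u+.5)/4-.5+220,(v+.5)/4-.5+110
def s2(u,v): return (u+.5)/4-.5+260,(v+.5)/4-.5+190
def c3(u,v): return (u+.5)/3.3-.5+200,(v+.5)/3.3-.5+150
cab=[(S,*s1(122,163),(.035,.1,.125),0),(S,*s1(285,245),(.035,-.1,.125),0),(S,*s1(285,370),(.035,-.1,0.0),0),(S,*s1(488,145),(.297,-.1,.125),0),
(C,*c3(448,100),(.035,-.1,.125),0),(C,*c3(442,203),(.035,-.1,0.0),0),(C,*c3(693,178),(.297,-.1,.125),0),(C,*c3(768,85),(.297,.1,.125),0)]
p,r=fit(cab,[.6,.3,0]);print(p,r.round(1).tolist())
for L in [(0,0,.097),(-.005,.05,.104),(-.005,-.05,.104)]: print(loc(p,L),proj(S,loc(p,L)),proj(C,loc(p,L)))
jig=[(S,*s2(282,238),(-.075,.12,.012),0),(S,*s2(537,405),(-.075,-.12,.012),0),(S,*s2(662,308),(.075,-.12,.012),0),
(C,*c3(222,308),(-.075,.12,.012),0),(C,*c3(43,465),(-.075,-.12,.012),0),(C,*c3(190,540),(.075,-.12,.012),0)]
j,r=fit(jig,[.6,0,0]);print(j,r.round(1).tolist())
for im,uv in [(S,s2(428,182)),(S,s2(378,212)),(C,c3(312,370)),(C,c3(264,348))]:
    P=onz(im,*uv,.012);d=P[:2]-j[:2];c,s=np.cos(j[2]),np.sin(j[2]);print('stop',P,c*d[0]+s*d[1],-s*d[0]+c*d[1])
for n,uv,z in [('tin',s1(190,512),.04),('tinc',None,0)]:
    if uv: print(n,onz(S,*uv,z))
print('tin',onz(C,*c3(210,172),.04)); print('sd',onz(S,*s2(300,320),.01),onz(S,*s2(100,424),.005)); print('key',onz(S,*s2(405,60),.015)); print('spool',onz(S,*s2(553,108),.036))
print('mug',onz(S,*s2(625,455),.095))
E
```

```text
[ 0.57745865  0.25628677 -0.01131269] [[-0.3, -0.1], [-1.5, 1.5], [-1.1, 1.5], [1.3, -0.7], [-0.9, 0.7], [-0.2, 1.7], [2.7, -0.3], [1.2, -0.1]]
[[0.57745865 0.25628677 0.097     ]] [[261.32456314 171.8851755 ]] [[339.18163243 172.83213442]]
[[0.57302459 0.30634014 0.104     ]] [[250.44570361 165.01063743]] [[344.64298925 164.92199925]]
[[0.57189334 0.20634654 0.104     ]] [[270.05129538 176.50870321]] [[330.98010207 176.72828205]]
[ 0.59534918 -0.22763017 -0.03143734] [[-0.4, -0.1], [-0.1, 1.1], [0.8, -1.2], [0.4, -0.0], [-0.5, -0.1], [0.2, -0.1]]
stop [ 0.65275578 -0.14294413  0.012     ] 0.054716372762917485 0.08644860026387542
stop [ 0.59806064 -0.13824271  0.012     ] -9.952295090832246e-05 0.08942851068040057
stop [ 0.64045853 -0.13807216  0.012     ] 0.042272062987122064 0.09093163923427273
stop [ 0.58818835 -0.13428009  0.012     ] -0.010091487262048785 0.09307886891389092
tin [0.40712653 0.03992541 0.04      ]
tin [0.40554873 0.04252532 0.04      ]
sd [ 0.47063895 -0.1727956   0.01      ] [ 0.30651339 -0.14045713  0.005     ]
key [ 0.76148636 -0.03107588  0.015     ]
spool [ 0.77115733 -0.17281561  0.036     ]
mug [ 0.45232483 -0.44567301  0.095     ]
```

```bash
cat >> h.py <<'E'
from scipy.spatial.transform import Rotation as Ro
def axes(st=None):
    st=st or robot.read_state(); w,x,y,z=st['eef_rot']; return Ro.from_quat([x,y,z,w]).as_matrix()
def go(x,y,z,ang=None):
    """units to get TCP to xyz with tool z axis at world angle ang (mod pi)"""
    st=robot.read_state(); R=axes(st); d=R.T@(np.array([x,y,z])-st['position'])/.025
    a=np.arctan2(R[1,2],R[0,2]); print('t',round(st['time'],2),'pos',st['position'].round(4),'zang',round(a,4),'q',st['joint_pos'].round(2),'F',np.round(st['force'],1),'op',round(st['opening'],4))
    print('shift units',d.round(2))
    if ang is not None:
        # turn about tool x (down): positive lowers world angle
        s=np.sign(R[2,0]) # x axis z comp (-1 down)
        t=(ang-a+np.pi/2)%np.pi-np.pi/2
        print('yaw units',round(s*t/np.radians(8),2),'alt',round(s*(t-np.sign(t)*np.pi)/np.radians(8),2))
E
python3 - <<'E'
from h import *
S=load('side0.png');C=load('scene0.png')
def s1(u,v): return (u+.5)/4-.5+220,(v+.5)/4-.5+110
def c3(u,v): return (u+.5)/3.3-.5+200,(v+.5)/3.3-.5+150
cab=[(S,*s1(122,163),(.035,.1,.125),0),(S,*s1(285,245),(.035,-.1,.125),0),(S,*s1(285,370),(.035,-.1,0.0),0),(S,*s1(488,145),(.285,-.1,.125),0),
(C,*c3(448,100),(.035,-.1,.125),0),(C,*c3(442,203),(.035,-.1,0.0),0),(C,*c3(693,178),(.285,-.1,.125),0),(C,*c3(768,85),(.285,.1,.125),0)]
p,r=fit(cab,[.6,.3,0]);print(p,r.round(1).tolist())
print(axes().round(3))
go(p[0],p[1],.2,p[2])
E
```

```text
[ 0.58267225  0.25802907 -0.02289213] [[0.8, -0.9], [-0.9, 0.9], [-0.5, 0.8], [0.2, 0.2], [0.5, 0.8], [1.1, 1.9], [-0.1, -0.8], [-0.6, -0.3]]
[[-0.001 -0.934  0.358]
 [-0.001  0.358  0.934]
 [-1.     0.    -0.001]]
t 0.15 pos [0.2054 0.5366 0.2308] zang 1.205 q [ 0.99  0.16  1.6   0.    1.39 -0.21] F [-0.4  0.4 -0.4] op 0.0919
shift units [  1.23 -18.08  -5.  ]
yaw units 8.79 alt -13.71
```

```bash
python3 -m pendant '[[[0,-2.3,-0.6,1.1,0.72],[0.2,-4.6,-1.3,2.2,0.72],[0.4,-6.9,-1.9,3.3,0.72],[0.6,-9.2,-2.5,4.4,0.72],[0.8,-11.5,-3.2,5.5,0.72],[1.0,-13.8,-3.8,6.6,0.72],[1.2,-16,-4.4,7.7,0.72],[1.23,-18.08,-5,8.79,0.72]]]' 20; python3 - <<'E'
from h import *
go(.5827,.258,.2,-.02)
shot('wrist','w1.png');shot('side','s1.png')
E
```

```text
time: 1.15
position: [0.5838, 0.2566, 0.1992]
eef_rot: [0.706, 0.009, 0.708, -0.01]
force: [0.0, -0.1, 0.6]
opening: 0.0259
t 1.15 pos [0.5838 0.2566 0.1992] zang -0.0278 q [ 0.23  0.34  1.44 -0.    1.36  0.25] F [ 0.  -0.1  0.6] op 0.0259
shift units [-0.03  0.06 -0.04]
yaw units -0.06 alt 22.44
```

View pics/w1.png

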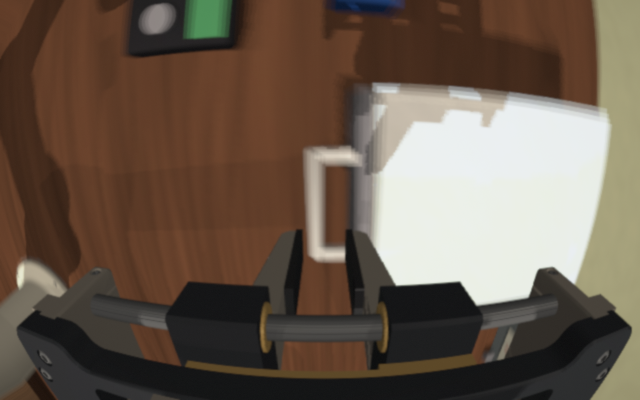

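View pics/s1.png

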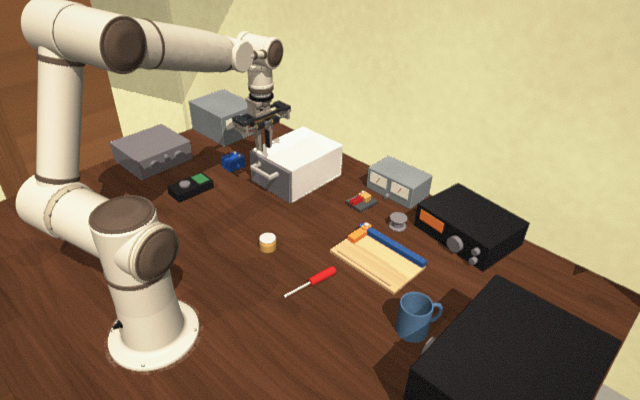

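```bash
python3 - <<'E'
from h import *
im=shot('wrist','w2.png')
a=im['pixels'];cv2.imwrite('pics/z4.png',cv2.resize(np.asarray(a)[60:280,260:460],None,fx=2.7,fy=2.7,interpolation=cv2.INTER_CUBIC))
E
```

```text
(no output)
```

View pics/z4.png

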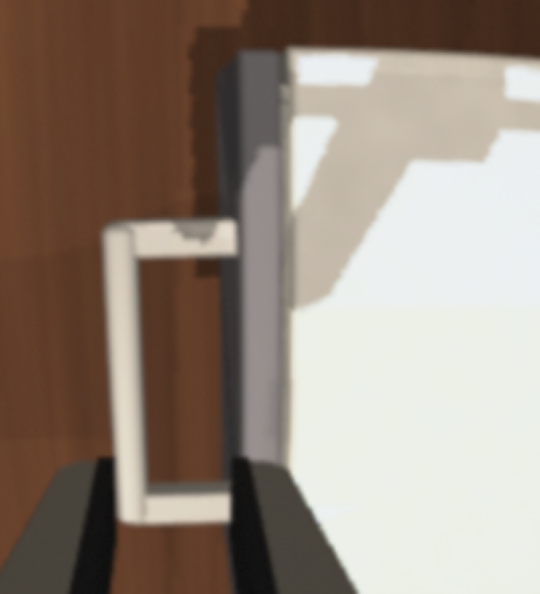

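```bash
python3 - <<'E'
from h import *
W=load('w2.png')
f=lambda u,v:((u+.5)/2.7-.5+260,(v+.5)/2.7-.5+60)
for u,v,z in [(107,300,.104),(136,300,.104),(114,450,.104),(142,450,.104),(104,228,.104),(121,522,.104),(243,300,.125),(243,420,.125),(238,52,.125),(283,300,.125)]:
    print((u,v),onz(W,*f(u,v),z,True).round(4))
go(.5827,.258,.2,-.02)
E
```

```text
(107, 300) [0.5668 0.2831 0.104 ]
(136, 300) [0.5756 0.2828 0.104 ]
(114, 450) [0.5664 0.2337 0.104 ]
(142, 450) [0.5755 0.2335 0.104 ]
(104, 228) [0.5669 0.3052 0.104 ]
(121, 522) [0.5673 0.2075 0.104 ]
(243, 300) [0.6065 0.2866 0.125 ]
(243, 420) [0.6063 0.2509 0.125 ]
(238, 52) [0.6063 0.355  0.125 ]
(283, 300) [0.6177 0.2863 0.125 ]
t 1.3 pos [0.5841 0.2561 0.1994] zang -0.0256 q [ 0.22  0.34  1.44 -0.    1.36  0.25] F [-0.3  0.1  0.7] op 0.0258
shift units [-0.03  0.07 -0.06]
yaw units -0.04 alt 22.46
```

```bash
python3 - <<'E'
from h import *
go(.5718,.2563,.100,0.0)
E
```

```text
t 1.3 pos [0.5841 0.2561 0.1994] zang -0.0256 q [ 0.22  0.34  1.44 -0.    1.36  0.25] F [-0.3  0.1  0.7] op 0.0258
shift units [ 3.98  0.   -0.49]
yaw units -0.18 alt 22.32
```

```bash
python3 -m pendant '[[[0,0,-0.49,-0.18,0.72],[0.8,0,-0.49,-0.18,0.72],[1.8,0,-0.49,-0.18,0.72],[2.8,0,-0.49,-0.18,0.72],[3.98,0,-0.49,-0.18,0.72],[3.98,0,-0.49,-0.18,0.8],[3.98,0,-0.49,-0.18,1],[3.98,0,-0.49,-0.18,1]]]' 30; python3 - <<'E'
from h import *
go(.3918,.2563,.100,0.0)
E
```

```text
time: 2.3
position: [0.5718, 0.2569, 0.1006]
eef_rot: [0.707, -0.0, 0.707, -0.0]
force: [-0.3, 1.9, -2.5]
opening: 0.01
t 2.3 pos [0.5718 0.2569 0.1006] zang -0.0002 q [ 0.23  0.42  1.55 -0.    1.17  0.23] F [-0.3  1.9 -2.5] op 0.01
shift units [ 0.03 -0.02 -7.2 ]
yaw units -0.0 alt 22.5
```

```bash
python3 -m pendant '[[[0,0,-0.6,0,1],[0,0,-1.6,0,1],[0,0,-2.8,0,1],[0,0,-4.0,0,1],[0,0,-5.2,0,1],[0,0,-6.3,0,1],[0,0,-6.9,0,1],[0,0,-7.22,0,1]]]'; python3 - <<'E'
from h import *
go(.3918,.2563,.100,0.0)
E
```

```text
time: 3.3
position: [0.3936, 0.2574, 0.1007]
eef_rot: [0.71, 0.0, 0.704, 0.0]
force: [26.5, 6.7, -34.4]
opening: 0.0097
t 3.3 pos [0.3936 0.2574 0.1007] zang 0.0001 q [ 0.32  0.03  2.01 -0.    1.09  0.32] F [ 26.5   6.7 -34.4] op 0.0097
shift units [ 0.03 -0.05 -0.07]
yaw units 0.0 alt -22.5
```

```bash
python3 -m pendant '[[[0,0,-0.03,0,1],[0,0,-0.03,0,1],[0,0,0,0,0.72],[0,0,0,0,0.72],[-1,0,0,0,0.72],[-2.2,0,0,0,0.72],[-3.4,0,0.5,0,0.72],[-4,0,1,0,0.72]]]'; python3 - <<'E'
from h import *
go(.3918,.2563,.100,0.0)
im=shot('wrist','w3.png')
E
```

```text
time: 4.3
position: [0.4195, 0.2576, 0.2038]
eef_rot: [0.711, 0.001, 0.703, 0.001]
force: [1.0, 0.1, -0.2]
opening: 0.0259
t 4.3 pos [0.4195 0.2576 0.2038] zang 0.0003 q [ 0.31 -0.04  1.87 -0.    1.31  0.31] F [ 1.   0.1 -0.2] op 0.0259
shift units [ 4.14 -0.06 -1.16]
yaw units 0.0 alt -22.5
```

View pics/w3.png

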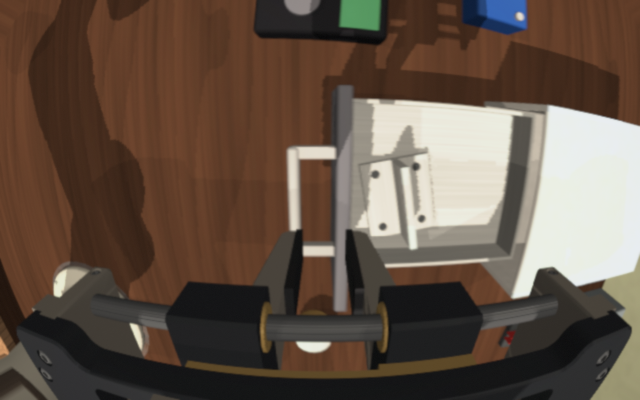

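```bash
python3 - <<'E'
from h import *
im=shot('wrist','w4.png')
a=im['pixels'];cv2.imwrite('pics/z5.png',cv2.resize(np.asarray(a)[80:280,270:470],None,fx=3,fy=3,interpolation=cv2.INTER_CUBIC))
E
```

```text
(no output)
```

View pics/z5.png

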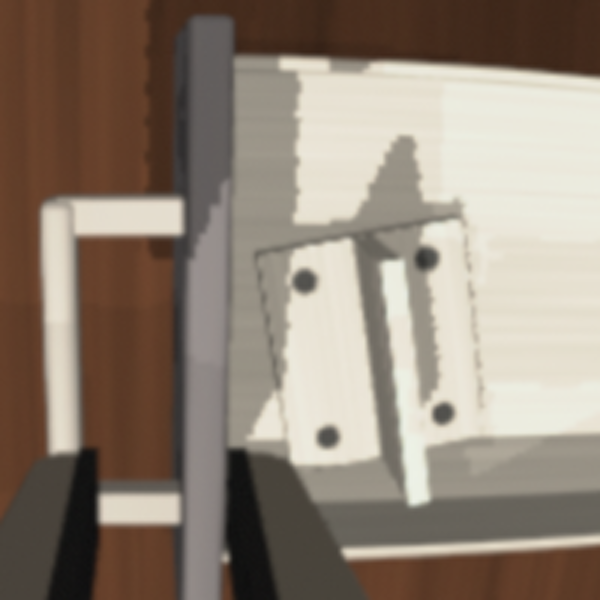

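```bash
python3 - <<'E'
from h import *
W=load('w4.png')
f=lambda u,v:((u+.5)/3-.5+270,(v+.5)/3-.5+80)
for u,v,z in [(190,100,.125),(190,300,.125),(232,100,.125),(45,300,.104),(72,300,.104)]: print((u,v),onz(W,*f(u,v),z,True).round(4))
o=[((380,258),(-.004,.045,.055)),((404,260),(.004,.045,.055)),((408,507),(-.004,-.045,.055)),((430,502),(.004,-.045,.055)),((256,253),(-.04,.045,.01)),((463,215),(.04,.045,.01)),((290,467),(-.04,-.045,.01)),((485,435),(.04,-.045,.01))]
p,r=fit([(W,*f(*uv),(L[0],L[1],L[2]+.014),True) for uv,L in o],[.5,.25,0]);print(p,r.round(1).tolist())
go(p[0],p[1],.062,p[2])
go(p[0],p[1],.16,p[2])
E
```

```text
(190, 100) [0.4297 0.3341 0.125 ]
(190, 300) [0.43   0.2826 0.125 ]
(232, 100) [0.4402 0.3342 0.125 ]
(45, 300) [0.3899 0.2777 0.104 ]
(72, 300) [0.3976 0.2776 0.104 ]
[0.50704196 0.23862522 0.18753597] [[0.3, 0.8], [0.1, -1.2], [-0.1, -0.7], [-0.4, -0.6], [0.4, 0.1], [-0.2, 0.7], [0.6, 1.8], [-1.1, -0.4]]
t 4.4 pos [0.4204 0.2576 0.2038] zang -0.0005 q [ 0.31 -0.04  1.86 -0.    1.31  0.31] F [-0.6  0.4 -0.3] op 0.0256
shift units [ 5.72 -0.77  3.39]
yaw units -1.35 alt 21.15
t 4.4 pos [0.4204 0.2576 0.2038] zang -0.0005 q [ 0.31 -0.04  1.86 -0.    1.31  0.31] F [-0.6  0.4 -0.3] op 0.0256
shift units [ 1.8  -0.76  3.44]
yaw units -1.35 alt 21.15
```

```bash
python3 -m pendant '[[[0,-0.3,1.5,-0.6,0.5],[0,-0.76,3.42,-1.35,0.5],[1.8,-0.76,3.42,-1.35,0.5],[3.3,-0.76,3.42,-1.35,0.5],[4.6,-0.76,3.42,-1.35,0.5],[5.68,-0.77,3.39,-1.35,0.5],[5.68,-0.77,3.39,-1.35,0.5],[5.68,-0.77,3.39,-1.35,0.6]]]'; python3 - <<'E'
from h import *
go(.507,.2386,.063,.1875)
shot('wrist','w5.png')
E
```

```text
time: 5.4
position: [0.5074, 0.2388, 0.0638]
eef_rot: [0.709, -0.066, 0.699, 0.067]
force: [0.9, -0.1, -0.0]
opening: 0.0385
t 5.4 pos [0.5074 0.2388 0.0638] zang 0.1881 q [ 0.22  0.3   1.78 -0.    1.04  0.04] F [ 0.9 -0.1 -0. ] op 0.0385
shift units [ 0.03 -0.   -0.02]
yaw units 0.0 alt -22.5
```

View pics/w5.png

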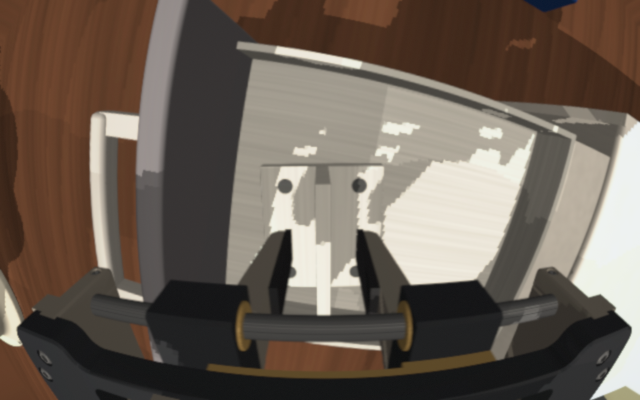

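```bash
python3 -m pendant '[[[0,0,0,0,1],[0,0,0,0,1],[0,0,0,0,1],[-0.5,0,0,0,1],[-1.5,0,0,0,1],[-3,0,0,0,1],[-4.6,0,0,0,1],[-5.8,0,0,0,1]]]' 45; python3 - <<'E'
from h import *
J=[ 0.59534918,-0.22763017,-0.03143734]
go(J[0],J[1],.2,J[2])
shot('wrist','w6.png');shot('side','s2.png')
E
```

```text
time: 6.45
position: [0.5058, 0.2386, 0.2117]
eef_rot: [0.71, -0.066, 0.698, 0.067]
force: [-0.3, -0.7, -2.5]
opening: 0.0076
t 6.45 pos [0.5058 0.2386 0.2117] zang 0.1881 q [ 0.22  0.12  1.68 -0.    1.32  0.04] F [-0.3 -0.7 -2.5] op 0.0076
shift units [  0.46 -18.99   0.02]
yaw units 1.57 alt -20.93
```

View pics/w6.png

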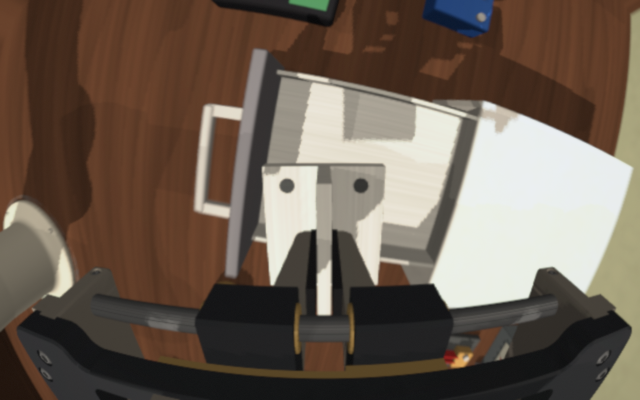

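View pics/s2.png

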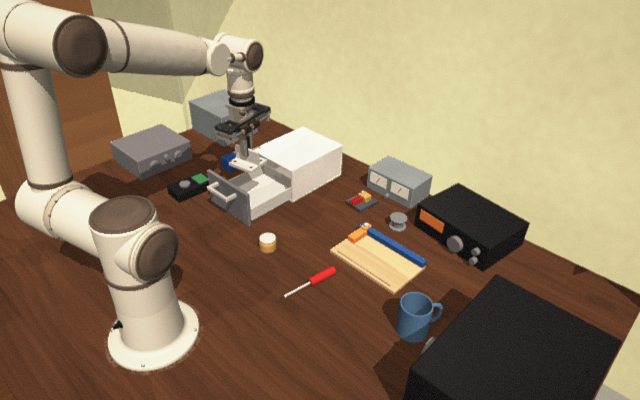

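```bash
python3 - <<'E'
from h import *
W=load('w6.png')
st=robot.read_state();R=axes(st)
for u,v in [(263,165),(384,165)]:
    P=onz(W,u,v,st['position'][2]-.0398,True); print(P.round(4),(R.T@(P-st['position'])).round(4))
J=[ 0.59534918,-0.22763017,-0.03143734]
t=loc(J,(.009,.040,0))[0];print(t)
go(t[0],t[1],.15,J[2])
E
```

```text
[0.4602 0.2761 0.174 ] [ 0.0389  0.0452 -0.0409]
[0.5357 0.2902 0.174 ] [0.0407 0.045  0.036 ]
[ 0.60560202 -0.18793282  0.        ]
t 6.55 pos [0.5079 0.2391 0.2138] zang 0.1881 q [ 0.22  0.12  1.68 -0.    1.32  0.04] F [ 0.2 -0.3 -3. ] op 0.0077
shift units [  2.56 -17.51   0.58]
yaw units 1.57 alt -20.93
```

```bash
python3 -m pendant '[[[0,-1.5,0.1,0.2,1],[0,-4,0.2,0.4,1],[0.2,-6.5,0.3,0.7,1],[0.6,-9,0.4,1.0,1],[1.2,-11.5,0.5,1.3,1],[1.8,-14,0.55,1.57,1],[2.3,-16.3,0.58,1.57,1],[2.56,-17.51,0.58,1.57,1]]]'; python3 - <<'E'
from h import *
robot.get_image('side')
J=[ 0.59534918,-0.22763017,-0.03143734]
go(.6056,-.1879,.15,J[2])
im=shot('wrist','w7.png')
a=im['pixels'];cv2.imwrite('pics/z6.png',cv2.resize(np.asarray(a)[80:280,200:460],None,fx=3,fy=3,interpolation=cv2.INTER_CUBIC))
E
```

```text
time: 7.55
position: [0.6042, -0.1905, 0.1469]
eef_rot: [0.714, 0.014, 0.7, -0.01]
force: [-0.2, -0.2, -2.6]
opening: 0.0074
t 7.6 pos [ 0.6042 -0.1935  0.1463] zang -0.0354 q [-0.51  0.37  1.52  0.01  1.24 -0.48] F [-1.6 -1.9 -2.6] op 0.0076
shift units [-0.15  0.23  0.05]
yaw units -0.03 alt 22.47
```

View pics/w7.png

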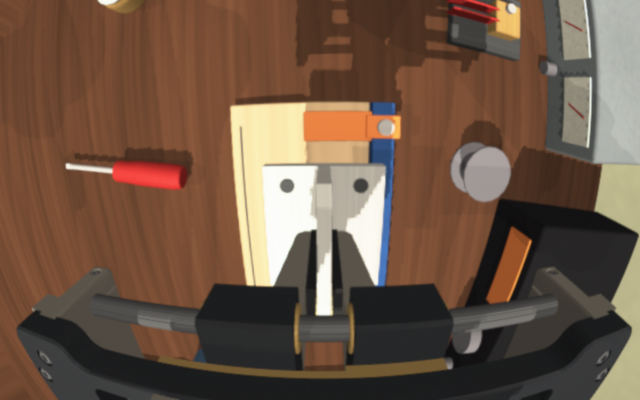

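View pics/z6.png

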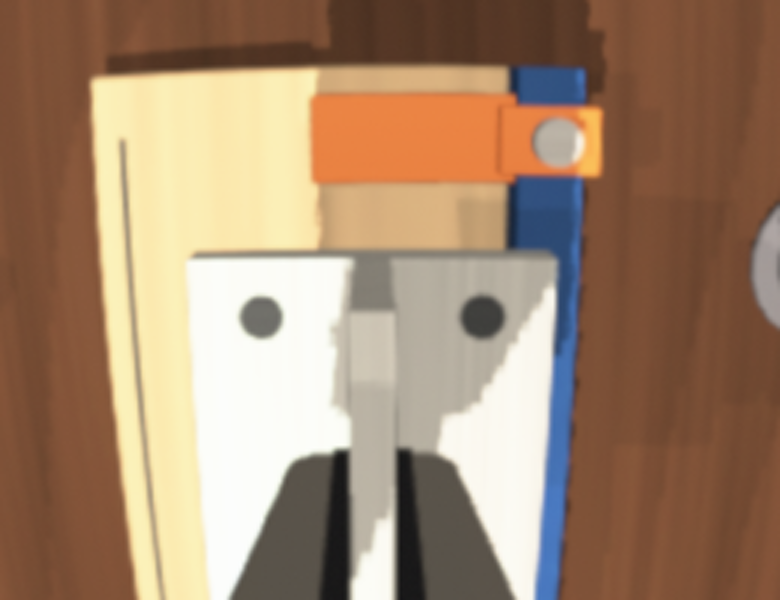

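```bash
python3 - <<'E'
from h import *
W=load('w7.png')
f=lambda u,v:((u+.5)/3-.5+200,(v+.5)/3-.5+80)
st=robot.read_state();R=axes(st);print(R.round(3))
print('cam',(-W['view'][:3,:3].T@W['view'][:3,3]).round(4), st['position'])
for n,u,v,z in [('stopL',314,182,.030),('stopR',495,181,.030),('stop far L',312,95,.030),('fence base',507,100,.012),('fence base',507,235,.012),('fence top',511,230,.052),('fence top',516,85,.052),('fence back top',585,80,.052),('fence back top',582,200,.052),('base corner',92,78,.012),('base L',135,560,.012),('base R far',508,67,.012),('foot',190,258,None),('foot',556,255,None)]:
    if z is None: z=st['position'][2]-.0398
    P=onz(W,*f(u,v),z,True); print(n,P.round(4),(R.T@(P-st['position'])).round(4))
# jig fit
p,r=fit([(W,*f(92,78),(-.075,.12,.012),1),(W,*f(507,100),(.055,.105,.012),1),(W,*f(585,68),(.075,.12,.052),1)],[.595,-.2276,-.03]);print(p,r.round(1).tolist())
E
```

```text
[[ 0.02   0.035  0.999]
 [ 0.006  0.999 -0.035]
 [-1.     0.006  0.019]]
cam [ 0.6038 -0.1109  0.2998] [ 0.60405807 -0.19081288  0.14682749]
stopL [ 0.5914 -0.1412  0.03  ] [ 0.1168  0.0484 -0.0167]
stopR [ 0.6443 -0.1426  0.03  ] [0.1179 0.0488 0.0362]
stop far L [ 0.5919 -0.1158  0.03  ] [ 0.117   0.0738 -0.0171]
fence base [ 0.6511 -0.1193  0.012 ] [0.1361 0.0722 0.0419]
fence base [ 0.6507 -0.162   0.012 ] [0.1359 0.0295 0.0429]
fence top [ 0.6453 -0.1536  0.052 ] [0.0958 0.038  0.038 ]
fence top [ 0.6471 -0.1141  0.052 ] [0.0961 0.0775 0.0384]
fence back top [ 0.6661 -0.1128  0.052 ] [0.0965 0.0796 0.0574]
fence back top [ 0.6652 -0.1457  0.052 ] [0.0963 0.0466 0.0576]
base corner [ 0.5222 -0.106   0.012 ] [ 0.1337  0.0811 -0.0874]
base L [ 0.5185 -0.2739  0.012 ] [ 0.1326 -0.0869 -0.0852]
base R far [ 0.6517 -0.109   0.012 ] [0.1362 0.0826 0.0421]
foot [ 0.5676 -0.1474  0.107 ] [ 0.0393  0.0418 -0.0387]
foot [ 0.6459 -0.1498  0.107 ] [0.0408 0.0422 0.0396]
[ 0.59385134 -0.22710554 -0.01790854] [[-1.2, -0.1], [-0.4, 4.0], [5.8, -1.2]]
```

```bash
python3 - <<'E'
from h import *
go(.6035,-.1905,.066,-.025)
E
```

```text
t 7.65 pos [ 0.6041 -0.1908  0.1468] zang -0.0352 q [-0.5   0.37  1.52  0.02  1.24 -0.47] F [-0.9  0.4 -3. ] op 0.0075
shift units [ 3.23 -0.01 -0.09]
yaw units -0.07 alt 22.43
```

```bash
python3 -m pendant '[[[0.5,0,-0.05,-0.07,1],[1.2,0,-0.05,-0.07,1],[1.9,0,-0.05,-0.07,1],[2.5,0,-0.09,-0.07,1],[3,0,-0.09,-0.07,1],[3.23,0,-0.09,-0.07,1],[3.23,0,-0.09,-0.07,1],[3.23,0,-0.09,-0.07,1]]]'; python3 - <<'E'
from h import *
go(.6035,-.1905,.066,-.025)
im=shot('wrist','w8.png')
a=im['pixels'];cv2.imwrite('pics/z7.png',cv2.resize(np.asarray(a)[80:280,200:460],None,fx=3,fy=3,interpolation=cv2.INTER_CUBIC))
E
```

```text
time: 8.65
position: [0.6039, -0.1906, 0.0668]
eef_rot: [0.714, 0.011, 0.7, -0.007]
force: [-0.2, -0.2, -2.1]
opening: 0.0076
t 8.65 pos [ 0.6039 -0.1906  0.0668] zang -0.0254 q [-0.5   0.46  1.57  0.02  1.1  -0.49] F [-0.2 -0.2 -2.1] op 0.0076
shift units [ 0.03  0.   -0.02]
yaw units -0.0 alt 22.5
```

View pics/z7.png

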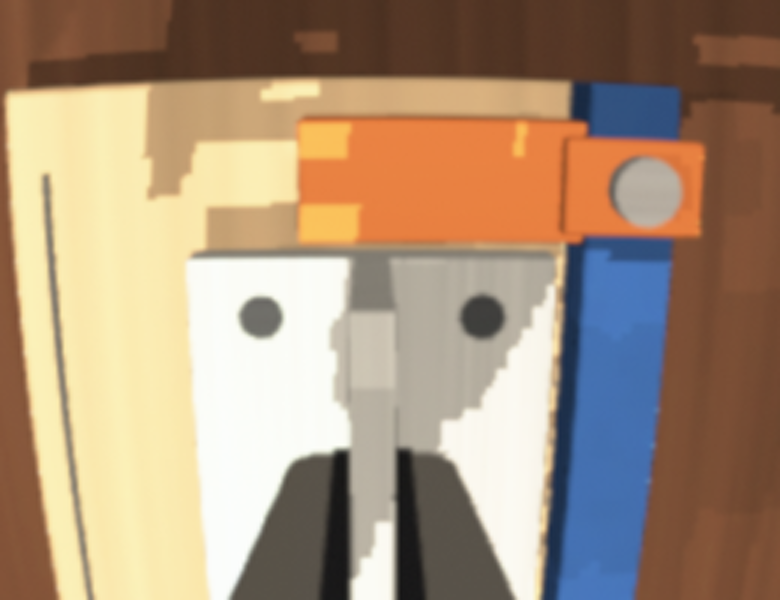

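```bash
python3 - <<'E'
from h import *
W=load('w8.png')
f=lambda u,v:((u+.5)/3-.5+200,(v+.5)/3-.5+80)
for n,u,v,z in [('foot1',556,262,.027),('foot2',541,540,.027),('footL1',188,262,.027),('footL2',206,560,.027),('fb1',571,258,.012),('fb2',548,540,.012),('fenceback1',680,90,.052),('fb2',638,560,.052),('ft1',588,90,.052),('ft2',580,258,.052),('ft3',558,560,.052),('base',8,95,.012),('base',60,590,.012),('stopL',299,243,.03),('stopR',560,241,.03),('foot end',190,258,.027)]:
    print(n,onz(W,*f(u,v),z,True).round(4))
E
```

```text
foot1 [ 0.6454 -0.1481  0.027 ]
foot2 [ 0.6444 -0.2154  0.027 ]
footL1 [ 0.5664 -0.1458  0.027 ]
footL2 [ 0.5642 -0.218   0.027 ]
fb1 [ 0.6523 -0.1503  0.012 ]
fb2 [ 0.6495 -0.2239  0.012 ]
fenceback1 [ 0.6637 -0.1102  0.052 ]
fb2 [ 0.6609 -0.2081  0.052 ]
ft1 [ 0.6456 -0.1107  0.052 ]
ft2 [ 0.6445 -0.1423  0.052 ]
ft3 [ 0.643  -0.2067  0.052 ]
base [ 0.5229 -0.1071  0.012 ]
base [ 0.5196 -0.2362  0.012 ]
stopL [ 0.5906 -0.1421  0.03  ]
stopR [ 0.6455 -0.143   0.03  ]
foot end [ 0.5669 -0.1449  0.027 ]
```

```bash
python3 -m pendant '[[[0,0.03,0,0.03,1],[0,0.06,0,0.03,1],[0,0.08,0,0.03,1],[0,0.1,0,0.03,1],[0,0.12,0,0.03,1],[0,0.13,0,0.03,1],[0,0.13,0,0.03,1],[0,0.13,0,0.03,1]]]'; python3 - <<'E'
from h import *
go(.6035,-.1905,.066,-.025)
im=shot('wrist','w9.png')
a=im['pixels'];cv2.imwrite('pics/z8.png',cv2.resize(np.asarray(a)[80:280,200:460],None,fx=3,fy=3,interpolation=cv2.INTER_CUBIC))
E
```

```text
time: 9.7
position: [0.604, -0.1874, 0.0669]
eef_rot: [0.714, 0.012, 0.7, -0.009]
force: [0.0, -0.4, -3.2]
opening: 0.0074
t 9.7 pos [ 0.604  -0.1874  0.0669] zang -0.0297 q [-0.5   0.46  1.57  0.02  1.1  -0.48] F [ 0.  -0.4 -3.2] op 0.0074
shift units [ 0.03 -0.12 -0.02]
yaw units -0.03 alt 22.47
```

View pics/z8.png

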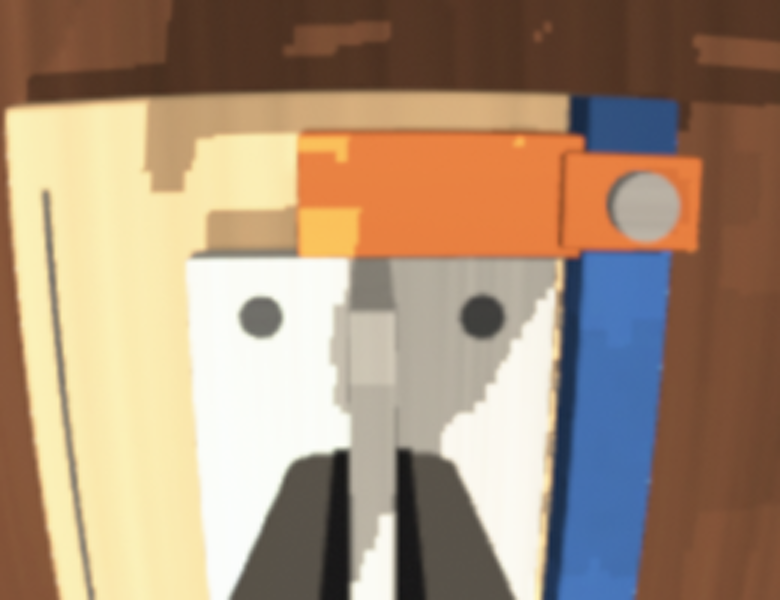

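```bash
python3 -m pendant '[[[0.05,0.02,0,0,1],[0.1,0.03,0,0,1],[0.14,0.03,0,0,1],[0.17,0.03,0,0,1],[0.2,0.03,0,0,1],[0.22,0.03,0,0,1],[0.22,0.03,0,0,1],[0.22,0.03,0,0,1]]]'; python3 - <<'E'
from h import *
go(.6035,-.1905,.066,-.025)
E
```

```text
time: 10.75
position: [0.6047, -0.1867, 0.0629]
eef_rot: [0.715, 0.012, 0.699, -0.009]
force: [-2.5, 1.5, 7.5]
opening: 0.0075
t 10.75 pos [ 0.6047 -0.1867  0.0629] zang -0.0294 q [-0.5   0.46  1.57  0.02  1.09 -0.48] F [-2.5  1.5  7.5] op 0.0075
shift units [-0.12 -0.15 -0.04]
yaw units -0.03 alt 22.47
```

```bash
python3 -m pendant '[[[-0.02,0,0,0,0.7],[-0.02,0,0,0,0.7],[-0.02,0,0,0,0.7],[-0.02,0,0,0,0.7],[-0.8,0,0,0,0.7],[-1.8,0,0,0,0.7],[-2.6,0,0,0,0.7],[-3,0,0,0,0.7]]]'; python3 - <<'E'
from h import *
robot.get_image('side')
go(.6035,-.1905,.066,-.025)
im=shot('wrist','w10.png');im2=shot('side','s3.png')
a=im['pixels'];cv2.imwrite('pics/z9.png',cv2.resize(np.asarray(a)[80:300,200:460],None,fx=2.7,fy=2.7,interpolation=cv2.INTER_CUBIC))
a=im2['pixels'];cv2.imwrite('pics/z10.png',cv2.resize(np.asarray(a)[150:300,290:490],None,fx=4,fy=4,interpolation=cv2.INTER_CUBIC))
E
```

```text
time: 11.75
position: [0.6039, -0.1875, 0.1404]
eef_rot: [0.716, 0.012, 0.698, -0.009]
force: [0.1, 0.1, -0.4]
opening: 0.0276
t 11.8 pos [ 0.6042 -0.1876  0.141 ] zang -0.0293 q [-0.5   0.37  1.53  0.02  1.22 -0.47] F [ 0.7 -1.   0.7] op 0.0276
shift units [ 3.   -0.13 -0.1 ]
yaw units -0.03 alt 22.47
```

View pics/z9.png

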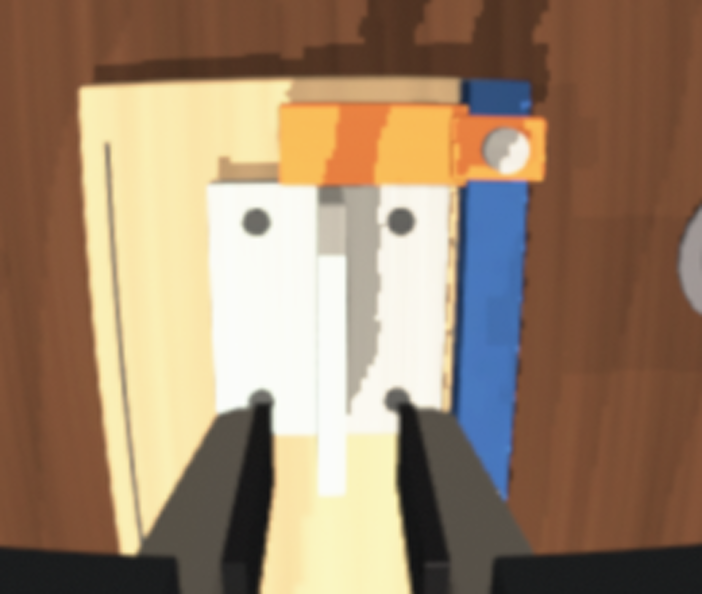

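View pics/z10.png

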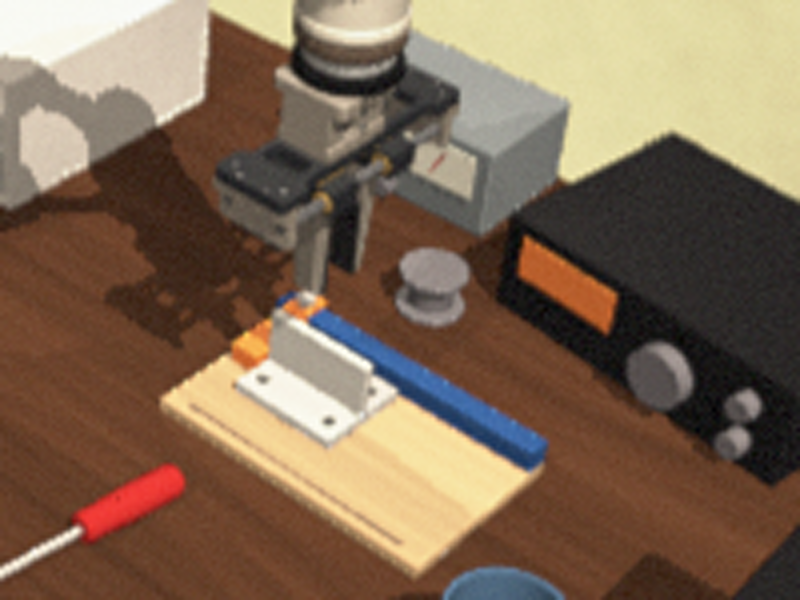

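```bash
python3 - <<'E'
from h import *
W=load('w10.png')
f=lambda u,v:((u+.5)/2.7-.5+200,(v+.5)/2.7-.5+80)
o=[((208,184),(-.04,.045,.01)),((453,185),(.04,.045,.01)),((319,494),(-.004,-.045,.055)),((345,494),(.004,-.045,.055)),((218,434),(-.04,-.045,.01)),((318,207),(-.004,.045,.055)),((345,207),(.004,.045,.055)),((442,433),(.04,-.045,.01))]
p,r=fit([(W,*f(*uv),(L[0],L[1],L[2]+.012),True) for uv,L in o],[.6,-.19,0]);print(p,r.round(1).tolist())
for n,u,v,z in [('fb',463,190,.012),('fb',455,400,.012),('ft',467,200,.052),('ft',460,410,.052),('stop',281,184,.03),('stop',455,184,.03)]: print(n,onz(W,*f(u,v),z,True).round(4))
go(.582,-.188,.10,-np.pi/2-.03)
E
```

```text
[ 0.60531975 -0.1877701  -0.03160554] [[0.0, 0.1], [-0.9, -0.4], [0.1, 0.8], [0.1, 0.7], [0.1, 0.3], [0.1, -0.5], [0.9, -0.5], [-0.7, 0.0]]
fb [ 0.6527 -0.1477  0.012 ]
fb [ 0.6508 -0.2255  0.012 ]
ft [ 0.6468 -0.1447  0.052 ]
ft [ 0.6457 -0.212   0.052 ]
stop [ 0.5912 -0.1414  0.03  ]
stop [ 0.6469 -0.143   0.03  ]
t 11.9 pos [ 0.6032 -0.1871  0.1383] zang -0.0294 q [-0.5   0.37  1.54  0.02  1.22 -0.47] F [ 0.4 -0.4 -0.1] op 0.0275
shift units [ 1.51 -0.07 -0.88]
yaw units -11.25 alt 11.25
```

```bash
python3 -m pendant '[[[0,-0.02,-0.3,1.3,1],[0,-0.05,-0.6,2.6,1],[0,-0.07,-0.88,3.9,1],[0,-0.07,-0.88,5.2,1],[0.3,-0.07,-0.88,6.5,1],[0.7,-0.07,-0.88,7.8,1],[1.0,-0.07,-0.88,9.1,1],[1.3,-0.07,-0.88,10.4,1]]]' 20; python3 - <<'E'
from h import *
go(.582,-.188,.06,-np.pi/2-.03)
E
```

```text
time: 12.9
position: [0.581, -0.1876, 0.1036]
eef_rot: [0.524, 0.485, 0.516, -0.472]
force: [-0.1, 0.2, -0.2]
opening: 0.0007
t 12.9 pos [ 0.581  -0.1876  0.1036] zang -1.4874 q [-0.52  0.36  1.62  0.02  1.15  0.96] F [-0.1  0.2 -0.2] op 0.0007
shift units [1.75 0.   0.03]
yaw units 0.81 alt -21.69
```

```bash
python3 -m pendant '[[[0.3,0,0.03,0.81,1],[0.7,0,0.03,0.81,1],[1.1,0,0.03,0.81,1],[1.5,0,0.03,0.81,1],[1.9,0,0.03,0.81,1],[2.2,0,0.03,0.81,1],[2.35,0,0.03,0.81,1],[2.35,0,0.03,0.81,1]]]'; python3 - <<'E'
from h import *
go(.592,-.188,.0435,-np.pi/2-.03)
im=shot('wrist','w11.png');im2=shot('side','s4.png')
a=im2['pixels'];cv2.imwrite('pics/z11.png',cv2.resize(np.asarray(a)[150:300,290:490],None,fx=4,fy=4,interpolation=cv2.INTER_CUBIC))
print(axes().round(3))
E
```

```text
time: 13.9
position: [0.5822, -0.188, 0.0447]
eef_rot: [0.496, 0.514, 0.489, -0.501]
force: [0.4, 0.7, -0.1]
opening: 0.0005
t 13.9 pos [ 0.5822 -0.188   0.0447] zang -1.6004 q [-0.52  0.44  1.64  0.02  1.04  1.07] F [ 0.4  0.7 -0.1] op 0.0005
shift units [ 0.05  0.39 -0.01]
yaw units 0.0 alt -22.5
[[ 0.021  0.999 -0.03 ]
 [ 0.005 -0.03  -1.   ]
 [-1.     0.021 -0.006]]
```

View pics/w11.png

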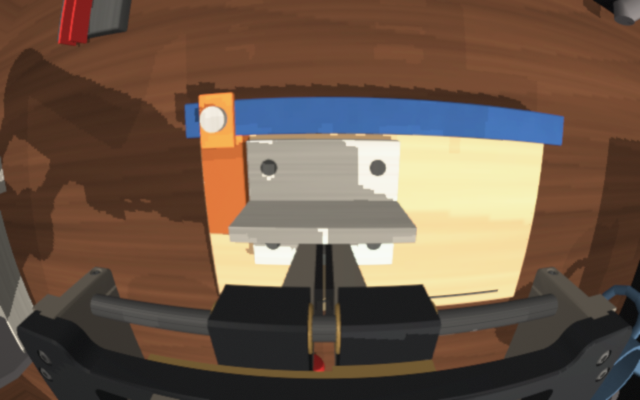

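View pics/z11.png

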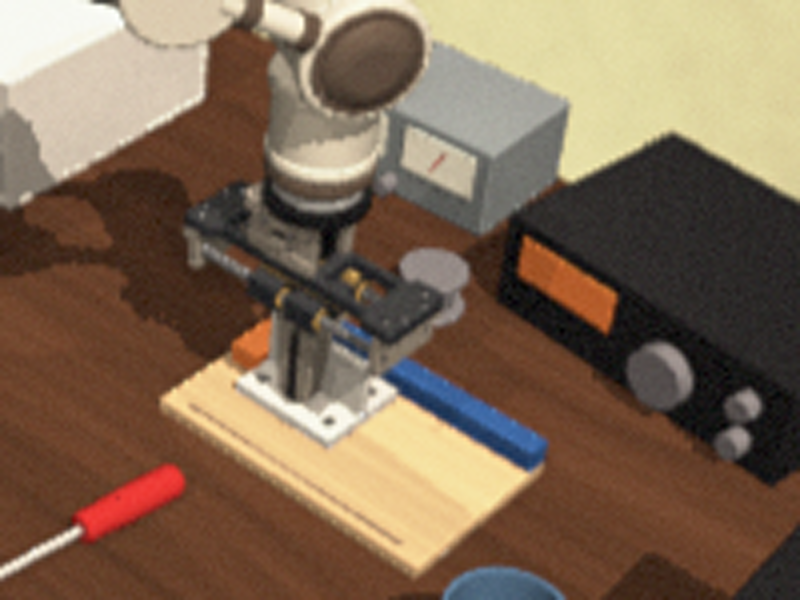

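```bash
python3 -m pendant '[[[0.02,0.1,0,0,1],[0.04,0.2,0,0,1],[0.06,0.3,0,0,1],[0.06,0.36,0,0,1],[0.06,0.40,0,0,1],[0.06,0.44,0,0,1],[0.06,0.48,0,0,1],[0.06,0.5,0,0,1]]]'; python3 - <<'E'
from h import *
go(.6,-.188,.0435,-np.pi/2-.03)
E
```

```text
time: 15.0
position: [0.5951, -0.1885, 0.0439]
eef_rot: [0.496, 0.514, 0.489, -0.501]
force: [-3.8, -0.1, 0.7]
opening: 0.0005
t 15.0 pos [ 0.5951 -0.1885  0.0439] zang -1.6004 q [-0.51  0.47  1.6   0.02  1.05  1.08] F [-3.8 -0.1  0.7] op 0.0005
shift units [ 0.02  0.2  -0.03]
yaw units 0.0 alt -22.5
```

```bash
python3 -m pendant '[[[0,0.02,0,0,1],[0,0.04,0,0,1],[0,0.06,0,0,1],[0,0.08,0,0,1],[0,0.1,0,0,1],[0,0.1,0,0,1],[0,0.1,0,0,1],[0,0.1,0,0,1]]]'; python3 - <<'E'
from h import *
go(.6,-.188,.0435,-np.pi/2-.03)
im2=shot('side','s5.png');im=shot('wrist','w12.png')
E
```

```text
time: 16.0
position: [0.5953, -0.1885, 0.0438]
eef_rot: [0.495, 0.513, 0.491, -0.502]
force: [-10.9, 0.0, 8.1]
opening: 0.0002
t 16.0 pos [ 0.5953 -0.1885  0.0438] zang -1.6 q [-0.51  0.48  1.6   0.01  1.06  1.09] F [-10.9   0.    8.1] op 0.0002
shift units [ 0.02  0.19 -0.02]
yaw units 0.01 alt -22.49
```

View pics/w12.png

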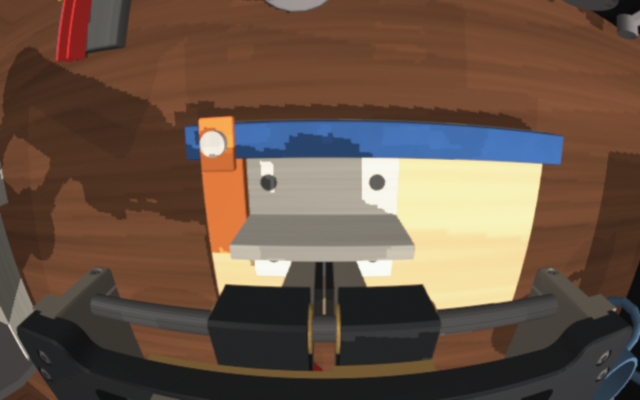

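```bash
python3 -m pendant '[[[0.03,0.12,0,0,1],[0.08,0.15,0,0,1],[0.13,0.17,0,0,1],[0.18,0.18,0,0,1],[0.23,0.18,0,0,1],[0.28,0.18,0,0,1],[0.32,0.18,0,0,1],[0.32,0.18,0,0,1]]]'; python3 - <<'E'
from h import *
go(.6,-.188,.0435,-np.pi/2-.03)
E
```

```text
time: 17.1
position: [0.5955, -0.1885, 0.0394]
eef_rot: [0.492, 0.509, 0.494, -0.504]
force: [-34.1, 4.7, 39.5]
opening: 0.0004
t 17.1 pos [ 0.5955 -0.1885  0.0394] zang -1.5985 q [-0.5   0.49  1.59  0.01  1.07  1.09] F [-34.1   4.7  39.5] op 0.0004
shift units [-0.16  0.18 -0.03]
yaw units 0.02 alt -22.48
```

```bash
python3 - <<'E'
from h import *
im=shot('wrist','w13.png');im2=shot('side','s6.png')
a=im2['pixels'];cv2.imwrite('pics/z12.png',cv2.resize(np.asarray(a)[150:300,290:490],None,fx=4,fy=4,interpolation=cv2.INTER_CUBIC))
a=im['pixels'];cv2.imwrite('pics/z13.png',cv2.resize(np.asarray(a)[100:300,180:440],None,fx=3,fy=3,interpolation=cv2.INTER_CUBIC))
st=robot.read_state();print(st['time'],st['force'],st['position'],axes()[:,0])
E
```

```text
17.2 [-33.86967089   4.62714259  38.09171189] [ 0.59546445 -0.18847484  0.03938747] [ 0.0025992   0.00793252 -0.99996516]
```

View pics/z13.png

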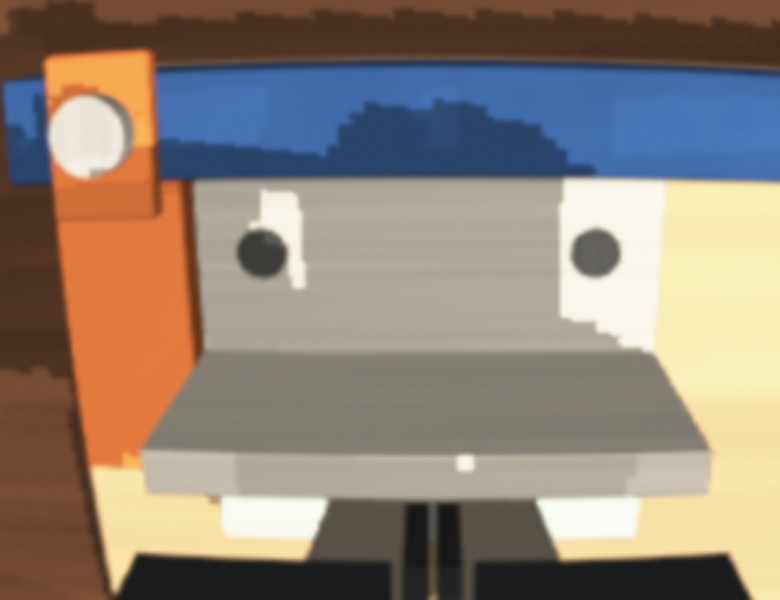

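View pics/z12.png

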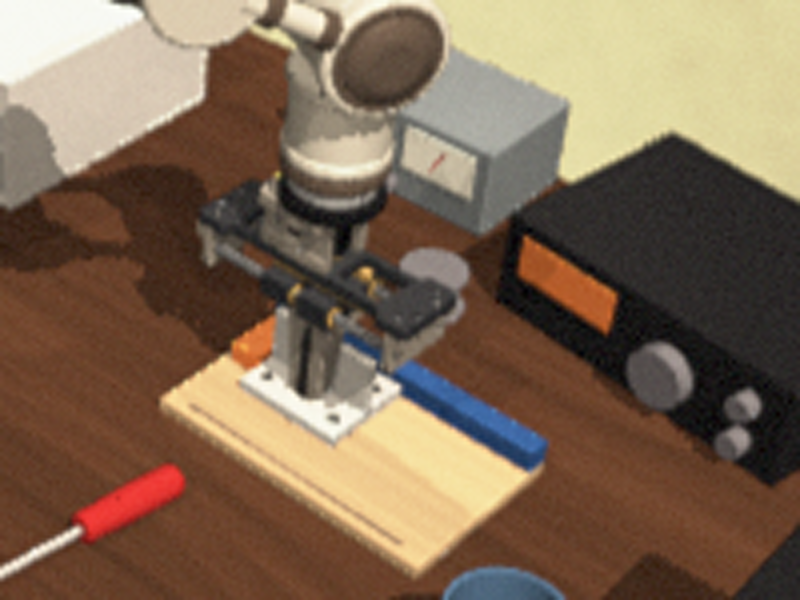

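View pics/s6.png

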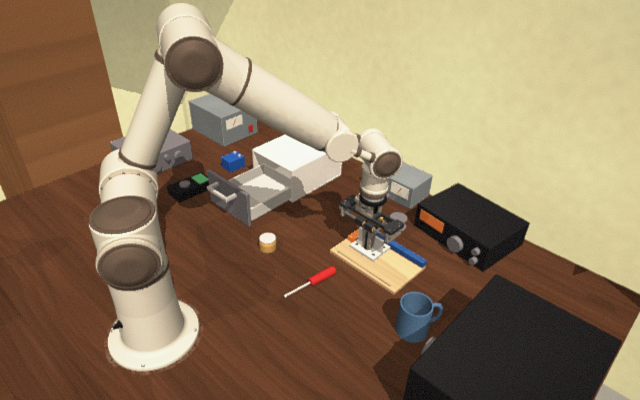

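```bash
python3 - <<'E'
from h import *
W=load('w13.png')
f=lambda u,v:((u+.5)/3-.5+180,(v+.5)/3-.5+100)
o=[((145,452),(.004,.045,.055)),((710,452),(.004,-.045,.055)),((145,492),(-.004,.045,.055)),((708,492),(-.004,-.045,.055)),((222,537),(-.04,.045,.01)),((638,537),(-.04,-.045,.01)),((206,350),(.004,.045,.01)),((655,350),(.004,-.045,.01))]
p,r=fit([(W,*f(*uv),(L[0],L[1],L[2]+.012),True) for uv,L in o],[.6,-.19,0]);print(p,r.round(1).tolist())
for n,u,v,z in [('stop top',181,185,.03),('stop top',194,345,.03),('foot end',195,190,.022),('foot end',204,345,.022),('fence back',400,62,.052),('fence front',300,178,.052),('fence front',700,180,.052)]: print(n,onz(W,*f(u,v),z,True).round(4))
E
```

```text
[ 0.60917504 -0.18785594 -0.0226104 ] [[-2.0, -0.6], [1.5, -0.4], [0.2, 0.8], [0.2, 1.1], [1.0, -0.1], [-0.5, 0.1], [-0.4, -0.1], [-0.2, -0.2]]
stop top [ 0.6492 -0.1438  0.03  ]
stop top [ 0.6182 -0.1432  0.03  ]
foot end [ 0.6467 -0.1441  0.022 ]
foot end [ 0.6152 -0.1429  0.022 ]
fence back [ 0.6707 -0.1856  0.052 ]
fence front [ 0.6534 -0.1695  0.052 ]
fence front [ 0.6519 -0.2321  0.052 ]
```

```bash
python3 - <<'E'
from h import *
robot.job_done()
st=robot.read_state();print(st['time'],st['force'],st['position'])
E
```

```text
the job is handed in; nothing more can be done
the job is handed in; nothing more can be done
```

The job is done and handed in at about 17.2 s, with the arm still holding the push; no verdict was reported.

- **Drawer:** I gripped the handle and pulled it about 177 mm, by my measurement, until the force rose at the stop. It is still open in the last pictures.
- **Bracket:** I gripped it by the rib, stood it on the base against the orange stop and about 4 mm short of the fence, let go and lifted clear.
- **Push:** With the fingers shut on the side of the rib away from the fence, I slid it to the fence, where movement stopped as the force rose. I then pressed diagonally. The wrist last read about 34 N towards the fence and 38 N down.

**Last checks:**
- **Position:** The wrist-camera fit put the foot's end at the stop and its edge within about 1 mm of the fence. It was square to the fence to within about 0.01 rad, with no visible tilt.
- **Bystanders:** None had visibly moved in the last side picture. I did not measure their positions.
- **Disagreement:** My estimates of the fence face from its base and top edges differed by up to about 7 mm, so I relied on contact for seating. I could not read the force or pose after handing in.

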